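Stand a forged bill spike on the levelling plate

TASK

The freshly blacked iron bill spike is drying point-down in the wooden block: draw it straight out and lay it down on its side on the leather pad, letting go of it. Then take it up again the other way and stand it upright on its square foot near the middle of the levelling plate, let go, and watch until it has stood there alone for a couple of seconds without wobbling. Never drop it, and leave everything else on the bench where it is.

Things in the scene. Friction and masses are not known exactly. Their poses are not given: they have to be found in the camera images.
- spike: The iron bill spike to handle, 200 mm long, 0.24 to 0.36 kg. Origin: centre of its foot's underside; +z runs up the stem to the point. Foot: 40 x 40 x 10 mm plate, sides along its x and y. Stem: 12 mm square bar, flats facing x and y, to z = 175 mm, then tapers to the tip; nothing above the foot is wider. Starts upside down (+z down), point in the drying block, leaning a few degrees at most.
- spike_tip (a point): Blunt 6 mm round tip of the spike, 200 mm from the foot's underside. Lying on its side the spike rests on a foot edge and this tip: stem axis 20 mm above the surface at the foot, sloping evenly to 3 mm at the tip.
- spike_com (a point): Centre of mass of the spike, on its axis about 63 mm from the foot's underside. Held across its flats well above this in a light grip (3 to 6 N), the spike turns about the line between the fingers and hangs foot-down, within some 10 degrees of plumb; let go that far out of plumb on the plate it rocks for seconds.
- drying_block: Fixed pale wooden block with an orange band round its foot, 80 x 80 x 70 mm high; origin: centre of its underside. In its top centre a vertical 15 mm square hole, 60 mm deep (floor 10 mm above the bench), sides along its x and y. At the start the spike stands in it point-down, 140 mm exposed, its foot uppermost 210 mm above the bench.
- leather_pad: Fixed flat dark brown leather pad, 200 mm (its x) x 160 mm (its y), top 4.4 mm above the bench; origin: centre of its underside, on the bench.
- level_plate: Fixed bright aluminium levelling plate, 140 x 140 x 12 mm; origin: centre of its underside, on the bench; top face 12 mm above it.
- spike_done: A finished spike like the first one, 200 mm tall, already standing on its foot on an 18 mm display plank at the right; origin at the centre of its foot's underside. Leave alone.
- hammer: Hammer, 280 mm, lying at the far edge of the bench. Leave alone.
- wax_brush: Brush, 180 mm, lying at the far left. Leave alone.
- wax_tin: Dark tin, 72 mm across, 50 mm high, standing at the left; origin at the centre of its underside. Leave alone.
- mug: Blue mug, 80 mm across, 90 mm high, standing at the left; origin at the centre of its underside. Leave alone.
- bar_offcut: Steel bar offcut, 120 x 25 x 25 mm, lying at the far right; origin at the centre of its underside. Leave alone.
- spanner: Spanner, 200 mm, lying at the far right. Leave alone.
Not all that is in view belongs to the job. What is meant by the level_plate is not turquoise, and is the smaller of those in its own colour.

How it is judged:
On the way, in this order (a step that is already met when the one before it is completed fails the run):
1. the spike is drawn out of the drying block, held in the fingers (height (world z) of spike_tip above 0.07 m and contact force between the fingers and spike above 0.5 N), for 0.05 s.
2. the spike lies on its side on the leather pad, let go (angle between spike's own z axis and vertical between 1.45 and 1.8 rad and contact force between spike and leather_pad above 0.5 N and contact force between the fingers and spike below 0.05 N and linear speed of spike below 0.03 m/s), for 0.2 s.
3. the spike is taken up again and lifted clear of the pad (contact force between the fingers and spike above 0.5 N and contact force between spike and leather_pad below 0.01 N and height (world z) of spike above 0.03 m), for 0.05 s.
4. the spike stands alone and still on its foot on the levelling plate for over a second (angle between spike's own z axis and vertical below 0.035 rad and z of spike in the frame of level_plate below 0.016 m and horizontal distance between spike and level_plate below 0.04 m and contact force between spike and level_plate above 0.5 N and contact force between the fingers and spike below 0.05 N and linear speed of spike below 0.02 m/s and angular speed of spike below 0.1 rad/s), for 1.2 s.
At the end, for the whole second after the job is handed in: The spike stands upright (within 2 degrees) and still on its foot on the levelling plate, the middle of its foot within 40 mm of the plate's middle, with nothing touching it (angle between spike's own z axis and vertical below 0.035 rad and z of spike in the frame of level_plate between 0.008 and 0.016 m and horizontal distance between spike and level_plate below 0.04 m and contact force between spike and level_plate above 0.5 N and linear speed of spike below 0.02 m/s and angular speed of spike below 0.1 rad/s).
It fails at once if the spike is dropped: it moves faster than 0.5 m/s with no finger touching it (linear speed of spike above 0.5 m/s and contact force between the fingers and spike below 0.01 N).
It fails at once if another thing on the bench is displaced by more than 15 mm (distance of any of spike_done, hammer, wax_brush, wax_tin, mug, bar_offcut, spanner from where it was at the start of the episode above 0.015 m).
It fails at once if the finished spike is knocked over (angle between spike_done's own z axis and vertical above 0.2 rad).
It also fails if it takes over 72 s, if anything falls off the work surface, if the arm or the gripper's body presses on something with over 40 N, if the wrist force passes 120 N, or if a joint passes its speed limit or range.

ROBOT

A 6-joint arm with a two-finger parallel gripper is mounted at the origin on the work surface. World frame = base frame: x ahead of the robot, y to its left, z up, the work surface at z = 0. Lengths are in m, angles in rad, forces in N, time in s.
With the tool pointing down it reaches from about 0.35 to 0.925 m from the base axis. Payload 6.4 kg.
Tool frame: the origin (TCP) lies between the finger pads; the fingertips stand 8 mm ahead of it and the grasp point (between the pads) lies 11 mm behind it (arm.tip_extent is the distance from the TCP to the fingertips, in m); z points along the fingers, y is the line along which they close (so a half turn about z gives the same grasp; the last joint's range is limited). The gripper opens to 94 mm and grips with 3 to 60 N. Pads are 16 mm wide; open, the fingers measure 119 mm over their backs; the gripper's body (75 mm by 177 mm) begins 78 mm behind the grasp point.
Start: joints at [-1.32, 0.245, 1.558, -0, 1.339, -0.174], TCP at [0.268, -0.592, 0.177] pointing down, gripper open.
Joint ranges: [-3.13, 3.13], [-1.02, 2.26], [0.13, 2.54], [-0.95, 4.09], [0.21, 2.88], [-2.74, 2.74]. Speed limits (rad/s): [2.57, 2.57, 3.14, 3.14, 3.14, 3.14].

INTERFACE

Orientations are given as a unit quaternion [w, x, y, z].
In Python, from workcell import arm gives the robot as it stands.
- The arm moves only by the tool servo_tool, never from a script. Its argument "series" is a list of rows, each a list of 7 numbers: the shift along the tool's x, y, z in cm, then the turn, a rotation vector about the tool's x, y, z in rad, then the finger opening in cm, from 0 to 9.4. A call has 1 to 20 rows; each row is the pose to reach, as a shift and turn from the pose commanded when the call began, along the tool's axes at that moment; what a row does not reach only later rows make up. A row lasts 1/10 s, in which the tool goes at most 50 mm and 8.59 degrees, less where a joint would pass 70% of its speed; a pose out of reach is approached as far as the arm can. A call with a gripper value outside its range is refused whole. The fingers move at their own pace and stop on an object; "force" is the grip in N (left out, the last holds). Time passes only in rows, so rows that repeat a pose let the fingers close. It gives the time, the measured TCP pose, the force, the opening and the grip force at its end, in the units of the state.
- arm.read_state(): the state, without advancing time (a new reading comes with each control period).
- arm.capture(name): name is "scene" or "top" or "wrist"; returns the picture (420x560x3 uint8, blue, green, red); there is no depth.
- arm.calibration(name): a dict with "fovy" (degrees; the focal length in pixels is half the picture's height over the tangent of half this angle, whatever the lens; pixels are square), "cx", "cy" (the principal point, pixels), "k1" (the pictures are not rectified: a ray, as slopes to the right and down, at radius r is drawn at 1 + k1 r^2 times it, then the intrinsics apply), "rvec" (rotation vector, rad) and "tvec" (3), from world to camera coordinates, as OpenCV has them; the wrist camera has in their place "hand_eye" (4x4, takes a point from camera to tool coordinates, whose origin is the TCP and whose axes are the flange's). Camera axes: x right, y down, z forward; pixel columns grow to the right and rows downward; lengths in m; the calibration is good to about 2 mm. A picture is of the moment at which its call begins: read the wrist's pose just before it. calibration takes no time and is no camera call.
- arm.close_job(): hands the job in; it is judged then, once.
Trained networks look in the newest picture that a camera, given by its name, has taken for a name from the list of things; names that differ only in an ending like _2 or _b are one class to them, and where a whole thing is asked for, a point or a joint stands for the part that bears it (a point fixed in the world has none). Each returns a list of dicts, best first, with "confidence" (0 to 1); they miss things now and then, are a little off and sometimes report something else, mostly with a low value. They report only what shows in the picture. A call takes as long as a camera call. They do not tell look-alikes from the thing itself.
- arm.boxes_of(thing, camera): "location" ([column, row] in pixels, amid what is visible of it).
- arm.regions_of(thing, camera): "mask" (420x560 bool, what is visible of it) and "location" ([column, row] in pixels, amid what is visible of it).
The state is a dict: "time": time; "joints": joint angles; "qvel": joint speeds; "joint_efforts": joint torques, N m; "tool_pos": TCP position; "ee_rot": TCP orientation; "ft_force": force on the tool from outside, world axes, zero at the start; "wrist_torque": the same for the moment, N m; "gripper_width": opening from 0.0 (shut) to 1.0 (fully open); "gripper_force": force on a finger pad.
Only numpy, scipy, OpenCV 4.12 (cv2) and the standard library are available. Lean on these libraries where they do the work, as an engineer would, in place of code of your own. Each camera call takes 0.05 s, during which the arm holds its last target. There are 200 camera calls.

## Working session

There is one attempt and no reset: what is moved stays moved. The work goes in short steps, Python scripts to look and compute and a tool call to move; the robot and the scene stay as the last step left them, time stands still between calls to the robot, and variables do not carry over. Pictures are saved under pics/ and viewed, at most 10 in all, crops included, and the job is handed in when it is done.

Besides the shell and the picture viewer there is one more tool, called as a command line: name --pt "numbers of a row" for each row, then --argument value for the rest. servo_tool: Moves the arm, as the interface text tells. Its arguments: {"type":"object","properties":{"series":{"type":"array","items":{"type":"array","items":{"type":"number"}}},"force":{"type":"number"}},"required":["series"]}

```bash
mkdir -p pics; ls; python3 - <<'E'
from workcell import arm
import cv2,numpy as np
s=arm.read_state();print(s['time'],s['tool_pos'],s['ee_rot'],s['gripper_width'])
a=arm.capture('scene');b=arm.capture('top')
cv2.imwrite('pics/a.png',a);cv2.imwrite('pics/b.png',b)
for c in('scene','top','wrist'):print(c,arm.calibration(c))
for c in('scene','top'):
  for t in('spike','drying_block','leather_pad','level_plate','spike_done'):
    print(c,t,[(np.round(d['location']),round(d['confidence'],2)) for d in arm.boxes_of(t,c)])
E
```

```text
pics
0.0 [ 0.26774077 -0.59158265  0.17625343] [-9.58130520e-04  9.77523522e-01  2.10824203e-01 -4.72868293e-05] 1.0042543785371976
scene {'fovy': 50.846607115728425, 'cx': 279.46429815914456, 'cy': 200.75776621792917, 'k1': -0.09514473523894088, 'rvec': array([ 1.84809943,  1.71871133, -0.69132763]), 'tvec': array([-0.03185731, -0.26799723,  1.77932415])}
top {'fovy': 56.70026173584302, 'cx': 281.65727965227916, 'cy': 206.92933170505478, 'k1': -0.052000302108772316, 'rvec': array([ 2.1712936 , -2.16255907,  0.11050842]), 'tvec': array([0.02375375, 0.49333618, 1.59121856])}
wrist {'fovy': 68.63345657255809, 'cx': 272.66916753327985, 'cy': 207.00328224030372, 'k1': -0.008440862202878319, 'hand_eye': array([[ 6.61845712e-04, -9.60132775e-01, -2.79543586e-01,
         8.18046833e-02],
       [ 9.99999653e-01,  4.93802824e-04,  6.71556120e-04,
        -2.92244340e-04],
       [-5.06743628e-04, -2.79543933e-01,  9.60132768e-01,
        -2.05664272e-01],
       [ 0.00000000e+00,  0.00000000e+00,  0.00000000e+00,
         1.00000000e+00]])}
scene spike []
scene drying_block [(array([116., 263.]), 0.69), (array([275., 231.]), 0.64)]
scene leather_pad [(array([199., 227.]), 0.94)]
scene level_plate [(array([282., 193.]), 0.81), (array([363., 222.]), 0.66), (array([361., 167.]), 0.62)]
scene spike_done [(array([120., 206.]), 0.8)]
top spike [(array([292., 193.]), 0.69)]
top drying_block [(array([291., 204.]), 0.84)]
top leather_pad [(array([357., 216.]), 0.7)]
top level_plate [(array([285., 245.]), 0.88), (array([214., 273.]), 0.75), (array([222., 211.]), 0.72)]
top spike_done [(array([410., 183.]), 0.66), (array([344., 152.]), 0.47), (array([421., 234.]), 0.43)]
```

View pics/a.png

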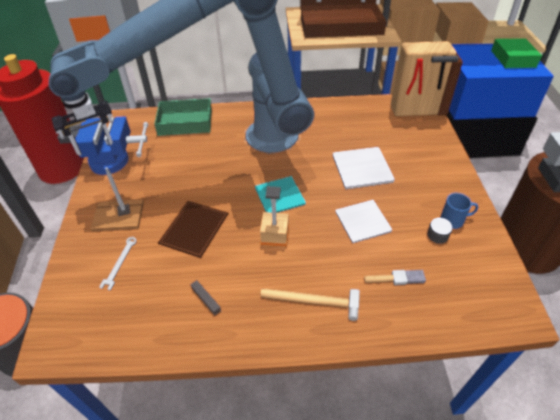

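View pics/b.png

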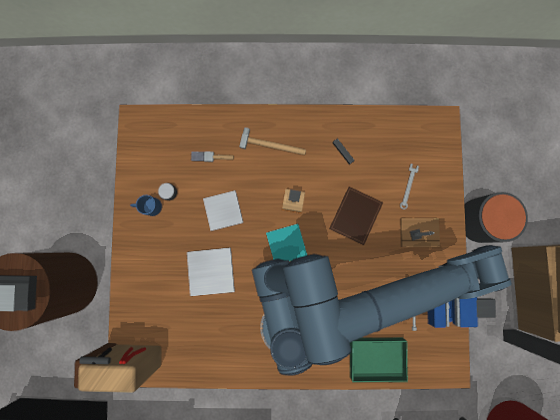

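The spike is in the block, with its foot at scene (272,190) and top (294,195). It could be confused with spike_done at scene (120,206) on the plank. There are three candidate plates:
- Turquoise at scene (282,193), excluded by colour.
- White at scene (361,167) / top (210,272), the larger.
- White at scene (363,222) / top (222,211), the smaller, so this is my choice. I'll check its size in numbers.

```bash
cat > h.py <<'E'
from workcell import arm
import cv2,numpy as np
from scipy.spatial.transform import Rotation as R
def pose():
    s=arm.read_state();q=s['ee_rot'];return R.from_quat(np.r_[q[1:],q[0]]).as_matrix(),np.array(s['tool_pos']),s
def cam(c,P=None):
    k=arm.calibration(c);f=210/np.tan(np.radians(k['fovy'])/2)
    if c=='wrist':
        Rt,p=P[:2] if P else pose()[:2];H=np.array(k['hand_eye']);C=Rt@H[:3,:3];o=Rt@H[:3,3]+p
    else:
        C=cv2.Rodrigues(k['rvec'])[0].T;o=-C@k['tvec']
    return f,k['cx'],k['cy'],k['k1'],C,o
def rays(px,c,P=None):
    f,cx,cy,k1,C,o=cam(c,P);d=(np.atleast_2d(px)-[cx,cy])/f;u=d.copy()
    for _ in range(20):u=d/(1+k1*(u**2).sum(1,keepdims=True))
    return o,np.c_[u,np.ones(len(u))]@C.T
def onz(px,z,c,P=None):
    o,d=rays(px,c,P);return o+d*((z-o[2])/d[:,2])[:,None]
def proj(X,c,P=None):
    f,cx,cy,k1,C,o=cam(c,P);x=(np.atleast_2d(X)-o)@C;u=x[:,:2]/x[:,2:];return u*(1+k1*(u**2).sum(1,keepdims=True))*f+[cx,cy]
def rect(mask,z,c,P=None):
    m=mask.astype(np.uint8);cs=max(cv2.findContours(m,0,2)[0],key=cv2.contourArea)[:,0,:]
    w=onz(cs,z,c,P)[:,:2].astype(np.float32);(x,y),(a,b),t=cv2.minAreaRect(w);return np.round([x,y,a,b,t],4)
E
python3 - <<'E'
from h import *
im=arm.capture('top')
for c in('top','scene'):
  if c=='scene':arm.capture('scene')
  for t,z in(('level_plate',.012),('leather_pad',.0044),('drying_block',.07),('spike',.21),('spike_done',.018)):
    for d in arm.regions_of(t,c): print(c,t,np.round(d['location']),round(d['confidence'],2),rect(d['mask'],z,c),d['mask'].sum())
cv2.imwrite('pics/c.png',cv2.resize(im[130:310,180:400],None,fx=3,fy=3,interpolation=2))
E
```

```text
top level_plate [222. 212.] 0.75 [ 0.481   0.2739  0.1405  0.1414 14.3557] 1110
top level_plate [287. 243.] 0.61 [3.43400e-01 5.20000e-03 1.33300e-01 1.39300e-01 1.57563e+01] 995
top level_plate [214. 270.] 0.57 [0.2279 0.3183 0.1876 0.1855 5.8482] 1984
top level_plate [263. 146.] 0.23 [7.78000e-01 6.64000e-02 2.77000e-01 8.50000e-02 8.49651e+01] 414
top level_plate [149. 206.] 0.17 [ 0.5032  0.5956  0.1294  0.0811 72.2078] 448
top leather_pad [357. 218.] 0.67 [ 0.4631 -0.2848  0.1639  0.2027 65.6437] 1798
top leather_pad [224. 210.] 0.18 [ 0.4823  0.2749  0.1421  0.1419 14.1353] 1117
top drying_block [293. 204.] 0.57 [ 5.14800e-01 -1.90000e-02  8.00000e-02  8.65000e-02  8.05165e+01] 292
scene level_plate [283. 195.] 0.74 [3.45800e-01 7.80000e-03 1.51000e-01 1.41400e-01 1.58195e+01] 982
scene level_plate [363. 220.] 0.68 [ 0.4869  0.2748  0.1504  0.1449 12.424 ] 1476
scene level_plate [362. 168.] 0.58 [0.2313 0.3205 0.2011 0.1914 6.1166] 1846
scene level_plate [116. 262.] 0.35 [ 5.91800e-01 -5.06000e-01  3.86000e-02  1.99500e-01  7.32664e+01] 398
scene leather_pad [194. 228.] 0.83 [ 0.4649 -0.2839  0.1662  0.2084 66.037 ] 2376
scene drying_block [274. 229.] 0.98 [ 5.43100e-01 -2.10000e-02  8.53000e-02  1.37300e-01  8.24254e+01] 835
scene spike [271. 197.] 0.85 [ 5.713e-01 -2.150e-02  3.750e-02  1.439e-01  8.631e+01] 295
scene spike_done [117. 200.] 0.59 [ 0.2793 -0.567   0.2673  0.0472 21.1988] 345
```

View pics/c.png

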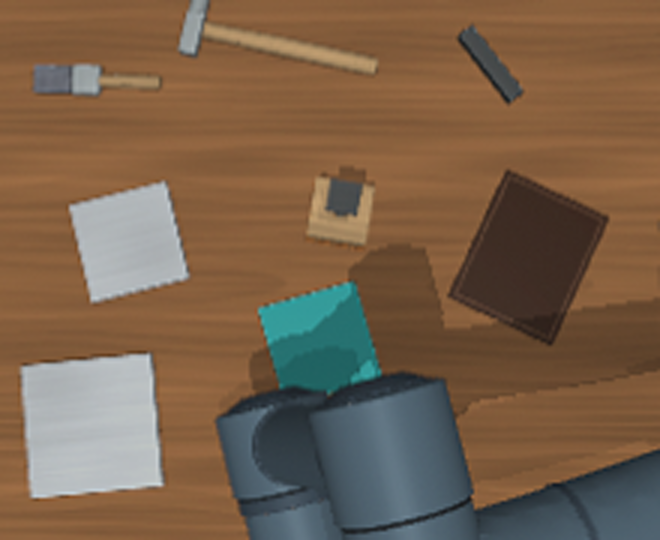

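Crop: the small white plate is at crop (128,241), about 140 mm and centred near (0.484,0.274). The pad is at crop (530,257), and the block with the spike's dark foot on top is at (343,205). Next I work out the first view pose above the block.

```bash
cat >> h.py <<'E'
def rel(target,yaw,tilt=None):
    """shift cm & rotvec in tool frame to reach world TCP target with tool x at yaw, pointing down"""
    Rt,p,s=pose();c,n=np.cos(yaw),np.sin(yaw)
    G=np.array([[c,n,0],[n,-c,0],[0,0,-1.]])
    if tilt is not None:G=R.from_rotvec(tilt).as_matrix()@G
    return np.round((Rt.T@(np.array(target)-p))*100,2),np.round(R.from_matrix(Rt.T@G).as_rotvec(),3)
E
python3 - <<'E'
from h import *
print(onz([[122,209]],.028,'scene'),onz([[294,195]],.21,'top'),onz([[272,188]],.21,'scene'))
print(rel([.505,-.022,.31],np.radians(-9.5)))
E
```

```text
[[ 0.3859649  -0.52858568  0.028     ]] [[ 0.51843275 -0.02006344  0.21      ]] [[ 0.50776876 -0.0188797   0.21      ]]
(array([ 45.11, -42.18, -13.26]), array([0.   , 0.   , 0.591]))
```

servo_tool --pt "0 0 -5 0 0 0 9.4" --pt "0 0 -10 0 0 0 9.4" --pt "0 0 -14 0 0 0 9.4" --pt "0 0 -18 0 0 0 9.4" --pt "4 -3.5 -18 0 0 0.1 9.4" --pt "7 -6.5 -18 0 0 0.2 9.4" --pt "10.5 -10 -18 0 0 0.3 9.4" --pt "14 -13 -18 0 0 0.4 9.4" --pt "17.5 -16 -18 0 0 0.5 9.4" --pt "21 -19.5 -18 0 0 0.59 9.4" --pt "24.5 -23 -18 0 0 0.59 9.4" --pt "28 -26.5 -18 0 0 0.59 9.4" --pt "31.5 -30 -18 0 0 0.59 9.4" --pt "35 -33 -18 0 0 0.59 9.4" --pt "38.5 -36 -18 0 0 0.59 9.4" --pt "42 -39 -18 0 0 0.59 9.4" --pt "45.8 -42 -16 0 0 0.59 9.4" --pt "45.8 -42 -16 0 0 0.59 9.4" --pt "45.8 -42 -16 0 0 0.59 9.4"

```text
time: 3.1
tool_pos: [0.5119, -0.0199, 0.3367]
ee_rot: [0.0, 0.997, -0.081, -0.001]
ft_force: [-0.3, 0.6, -0.3]
gripper_width: 1.002
gripper_force: 0.0
```

```bash
python3 - <<'E'
from h import *
P=pose();im=arm.capture('wrist');s=P[2];print(s['time'],P[1],s['joints'])
for t,z in(('spike',.21),('drying_block',.07)):
  for d in arm.regions_of(t,'wrist'):print(t,np.round(d['location']),d['confidence'],rect(d['mask'],z,'wrist',P))
np.save('P.npy',np.c_[P[0],P[1]]);cv2.imwrite('pics/d.png',im)
E
```

```text
3.1 [ 0.51191495 -0.01991189  0.33672585] [-2.60252393e-01 -1.69501796e-01  1.69858579e+00 -3.67458367e-04
  1.61396622e+00  1.47338575e+00]
spike [266. 192.] 0.62 [ 5.19900e-01 -1.19000e-02  4.14000e-02  5.31000e-02  8.06981e+01]
drying_block [275. 158.] 0.62 [ 5.21000e-01 -1.75000e-02  7.98000e-02  8.35000e-02  8.07025e+01]
```

View pics/d.png

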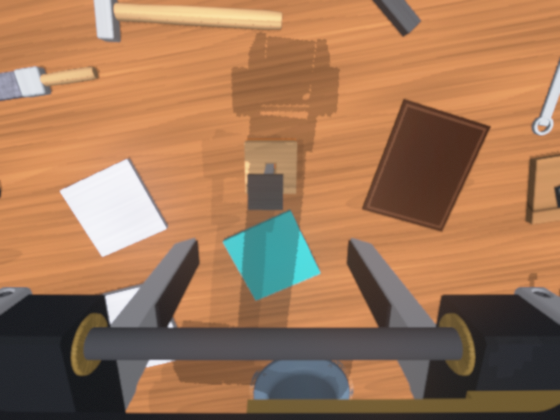

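Wrist view: the foot's square is centred at (266,192), spanning cols 248–284 and rows 174–210. The stem shows at (270,168), the block's top spans about (246–297, 141–190), and the finger tips are at (180,245) and (365,245). The foot is aligned with the tool already. Next I compute the offset and lean.

```bash
python3 - <<'E'
from h import *
M=np.load('P.npy');P=(M[:,:3],M[:,3])
im=cv2.imread('pics/d.png');g=im.max(2)
m=(g<75).astype(np.uint8);m[:168]=0;m[216:]=0;m[:,:235]=0;m[:,300:]=0
m=cv2.morphologyEx(m,cv2.MORPH_OPEN,np.ones((15,15)))
ys,xs=np.nonzero(m);print(xs.min(),xs.max(),ys.min(),ys.max(),m.sum())
r=rect(m,.21,'wrist',P);print('foot',r)
# block top: corners from mask
d=arm.regions_of('drying_block','wrist')[0]['mask'];ys,xs=np.nonzero(d);print('blk',xs.min(),xs.max(),ys.min(),ys.max())
print(rect(d,.07,'wrist',P))
for z in(.21,.20):print(P[0].T@(np.r_[r[:2],z]-P[1])*100)
cv2.imwrite('pics/e.png',cv2.resize(im[130:220,220:320],None,fx=6,fy=6,interpolation=2))
E
```

```text
Traceback (most recent call last):
ValueError: zero-size array to reduction operation minimum which has no identity
```

```bash
python3 - <<'E'
from h import *
M=np.load('P.npy');P=(M[:,:3],M[:,3])
im=cv2.imread('pics/d.png');print(im[192,240:292:3].tolist(),im[168:216:4,266].tolist())
f=np.array([[248,174],[284,174],[284,210],[248,210]]);w=onz(f,.21,'wrist',P);print(w,w.mean(0),P[0].T@(w.mean(0)-P[1])*100)
b=np.array([[246,141],[297,141],[297,190],[246,190]]);w=onz(b,.07,'wrist',P);print(w,w.mean(0))
cv2.imwrite('pics/e.png',cv2.resize(im[130:220,220:320],None,fx=6,fy=6,interpolation=2))
E
```

```text
[[87, 135, 200], [88, 135, 200], [101, 139, 183], [76, 81, 90], [76, 78, 86], [76, 78, 86], [76, 78, 85], [75, 78, 85], [75, 78, 85], [75, 77, 84], [75, 77, 83], [75, 77, 83], [76, 78, 84], [75, 78, 84], [82, 95, 112], [103, 142, 179], [103, 142, 181], [104, 143, 182]] [[115, 118, 127], [111, 111, 117], [73, 77, 86], [74, 78, 86], [75, 78, 86], [73, 76, 83], [75, 77, 83], [76, 78, 84], [75, 76, 82], [76, 78, 82], [78, 80, 86], [69, 100, 142]]
[[ 0.53825768  0.00315702  0.21      ]
 [ 0.53190695 -0.03560596  0.21      ]
 [ 0.49133464 -0.02939574  0.21      ]
 [ 0.49790531  0.01069301  0.21      ]] [ 0.51485114 -0.01278792  0.21      ] [ 0.1930632  -0.7534117  12.67214352]
[[ 0.56512439  0.01204389  0.07      ]
 [ 0.55271927 -0.06373055  0.07      ]
 [ 0.47778978 -0.0531579   0.07      ]
 [ 0.49076947  0.02606044  0.07      ]] [ 0.52160073 -0.01969603  0.07      ]
```

View pics/e.png

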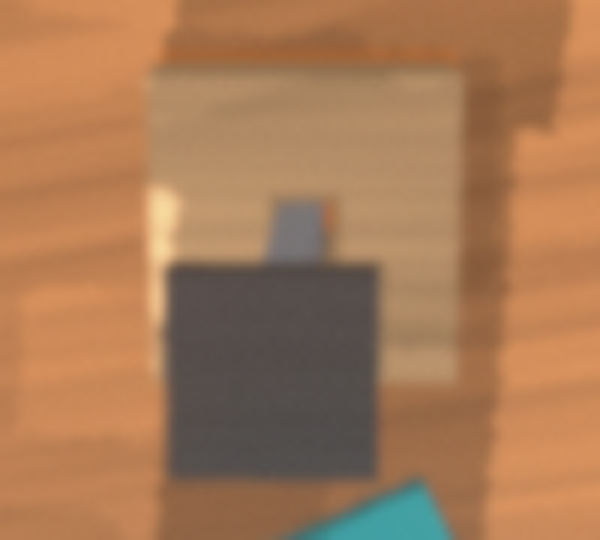

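Crop: the foot is centred at px (265.3,192). The stem enters the block at about (270,163), and the hole shows at its right. The spike leans about 2.5°, so I tilt the tool to match and go down over the foot.

servo_tool --pt "0.2 -0.7 2 -0.032 0.036 0 9.4" --pt "0.2 -0.7 5 -0.032 0.036 0 9.4" --pt "0.25 -0.7 8 -0.032 0.036 0 9.4" --pt "0.25 -0.7 10.5 -0.032 0.036 0 9.4" --pt "0.25 -0.7 12.5 -0.032 0.036 0 9.4" --pt "0.25 -0.7 13.9 -0.032 0.036 0 9.4" --pt "0.25 -0.7 13.9 -0.032 0.036 0 9.4" --pt "0.25 -0.7 13.9 -0.032 0.036 0 9.4"

```text
time: 4.05
tool_pos: [0.5162, -0.0151, 0.1994]
ee_rot: [0.018, 0.996, -0.083, 0.017]
ft_force: [0.5, 0.3, 1.0]
gripper_width: 0.998
gripper_force: 0.0
```

```bash
python3 - <<'E'
from h import *
P=pose();im=arm.capture('wrist');print(P[1],P[2]['ft_force']);np.save('P.npy',np.c_[P[0],P[1]])
cv2.imwrite('pics/f.png',im)
E
```

```text
[ 0.5162292  -0.01505548  0.19941325] [0.50363404 0.31076732 0.95578286]
```

View pics/f.png

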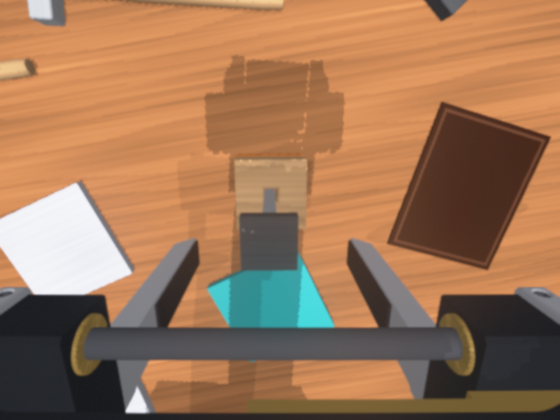

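The foot is at (269,241), between the finger tips at (180,245) and (365,245), so it is centred. Close and draw out along the tool axis.

servo_tool --pt "0 0 0 0 0 0 3" --pt "0 0 0 0 0 0 3" --pt "0 0 0 0 0 0 3" --pt "0 0 0 0 0 0 3" --pt "0 0 0 0 0 0 3" --pt "0 0 0 0 0 0 3" --pt "0 0 0 0 0 0 3" --pt "0 0 0 0 0 0 3" --pt "0 0 -0.5 0 0 0 3" --pt "0 0 -1 0 0 0 3" --pt "0 0 -2 0 0 0 3" --force 15

```text
time: 5.2
tool_pos: [0.5148, -0.0135, 0.2185]
ee_rot: [0.017, 0.996, -0.082, 0.016]
ft_force: [-0.4, 0.1, 0.7]
gripper_width: 0.314
gripper_force: 0.0
```

```bash
python3 - <<'E'
from h import *
P=pose();im=arm.capture('wrist');b=arm.capture('scene');print(P[1],P[2]['ft_force'],P[2]['gripper_width'],P[2]['gripper_force'])
o=np.hstack([cv2.resize(im[100:350,130:420],None,fx=1.5,fy=1.5),cv2.resize(b[140:265,200:345],None,fx=3,fy=3,interpolation=2)[:375,:362]]);cv2.imwrite('pics/g.png',o)
E
```

```text
[ 0.51478176 -0.01348359  0.21848754] [-0.37033708  0.10897635  0.70531431] 0.31370866992014723 0.0
```

View pics/g.png

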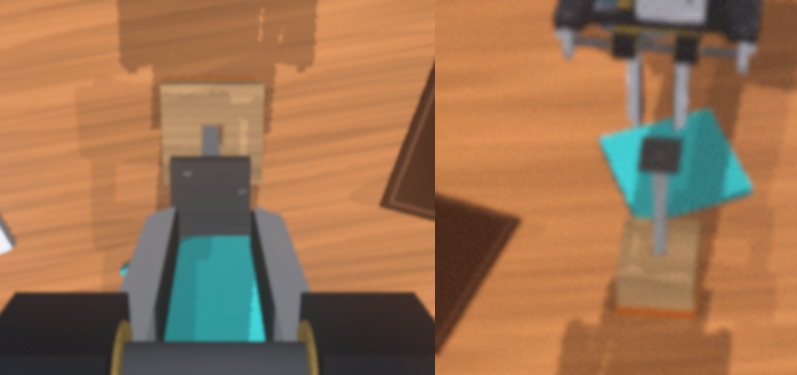

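The fingers had not finished closing when the lift began, so they slid off above the foot. The foot, at wrist (270,230), has not moved. I open to 6 cm, go down again, and close with a proper wait.

servo_tool --pt "0 0 0 0 0 0 6.5" --pt "0 0 0 0 0 0 6.5" --pt "0 0 0 0 0 0 6.5" --pt "0 0 0 0 0 0 6.5" --pt "0 0 0 0 0 0 6.5" --pt "0 0 0 0 0 0 6.5" --pt "0 0 1 0 0 0 6.5" --pt "0 0 2.1 0 0 0 6.5" --pt "0 0 2.1 0 0 0 6.5" --pt "0 0 2.1 0 0 0 6.5"

```text
time: 6.3
tool_pos: [0.5153, -0.0143, 0.1965]
ee_rot: [0.017, 0.996, -0.083, 0.016]
ft_force: [-0.6, -0.3, 0.2]
gripper_width: 0.691
gripper_force: 0.0
```

servo_tool --pt "0 0 0 0 0 0 3" --pt "0 0 0 0 0 0 3" --pt "0 0 0 0 0 0 3" --pt "0 0 0 0 0 0 3" --pt "0 0 0 0 0 0 3" --pt "0 0 0 0 0 0 3" --pt "0 0 0 0 0 0 3" --pt "0 0 0 0 0 0 3" --force 15

```text
time: 7.1
tool_pos: [0.5157, -0.0144, 0.1974]
ee_rot: [0.017, 0.996, -0.082, 0.017]
ft_force: [0.2, 0.5, 0.3]
gripper_width: 0.32
gripper_force: 0.0
```

```bash
python3 - <<'E'
from h import *
P=pose();im=arm.capture('wrist');b=arm.capture('scene');t=arm.capture('top')
o=np.hstack([cv2.resize(im[150:350,170:370],None,fx=2,fy=2),cv2.resize(b[140:265,220:345],(400,400),interpolation=2)]);cv2.imwrite('pics/i.png',o)
for X in([0,0,0],[0,.02,.008],[0,-.02,.008]):
  w=P[0]@np.array(X)+P[1];print(w,proj(w,'scene'),proj(w,'wrist',P))
for z in (.21,.07):print(proj([.515,-.013,z],'scene'))
E
```

```text
[ 0.51574573 -0.01435644  0.19737714] [[273.83569656 192.89707315]] [[273.04888202 236.15113124]]
[ 0.51268953 -0.03437224  0.19002681] [[267.01440814 194.29208197]] [[300.01788825 232.16459513]]
[0.51928618 0.00505927 0.18874606] [[280.62919345 195.41447591]] [[246.03645522 232.14225735]]
[[274.16630607 189.6641018 ]]
[[275.41237498 220.88477078]]
```

View pics/i.png

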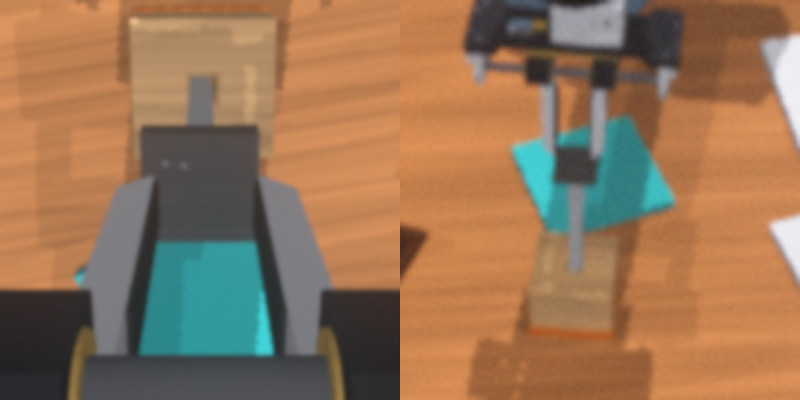

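```bash
python3 -c "
from workcell import arm
print(arm.tip_extent,[a for a in dir(arm) if a[0]!='_'])"
```

```text
0.008 ['MotionError', 'boxes_of', 'calibration', 'capture', 'close_job', 'read_state', 'regions_of', 'tip_extent']
```

The images show the tips end about 25 mm behind where I assumed, just above the foot: open gap 150 px for 94 mm, so depth about 0.19. I open and go 3 cm deeper, which is safe for the body either way.

servo_tool --pt "0 0 -0.8 0 0 0 6.5" --pt "0 0 -0.8 0 0 0 6.5" --pt "0 0 -0.8 0 0 0 6.5" --pt "0 0 -0.8 0 0 0 6.5" --pt "0 0 -0.8 0 0 0 6.5" --pt "0 0 -0.8 0 0 0 6.5" --pt "0 0 0.5 0 0 0 6.5" --pt "0 0 1.5 0 0 0 6.5" --pt "0 0 2.5 0 0 0 6.5" --pt "0 0 3 0 0 0 6.5" --pt "0 0 3 0 0 0 6.5"

```text
time: 8.35
tool_pos: [0.5159, -0.0153, 0.1659]
ee_rot: [0.017, 0.996, -0.082, 0.015]
ft_force: [0.4, -0.3, 0.5]
gripper_width: 0.689
gripper_force: 0.0
```

servo_tool --pt "0 0 0 0 0 0 3" --pt "0 0 0 0 0 0 3" --pt "0 0 0 0 0 0 3" --pt "0 0 0 0 0 0 3" --pt "0 0 0 0 0 0 3" --pt "0 0 0 0 0 0 3" --pt "0 0 0 0 0 0 3" --force 15

```text
time: 9.05
tool_pos: [0.517, -0.0155, 0.1678]
ee_rot: [0.017, 0.996, -0.083, 0.017]
ft_force: [0.5, 0.1, 2.2]
gripper_width: 0.425
gripper_force: 15.0
```

```bash
python3 - <<'E'
from h import *
im=arm.capture('wrist');b=arm.capture('scene')
o=np.hstack([cv2.resize(im[150:350,170:370],None,fx=2,fy=2),cv2.resize(b[140:265,220:345],(400,400),interpolation=2)]);cv2.imwrite('pics/j.png',o)
E
```

```text
(no output)
```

View pics/j.png

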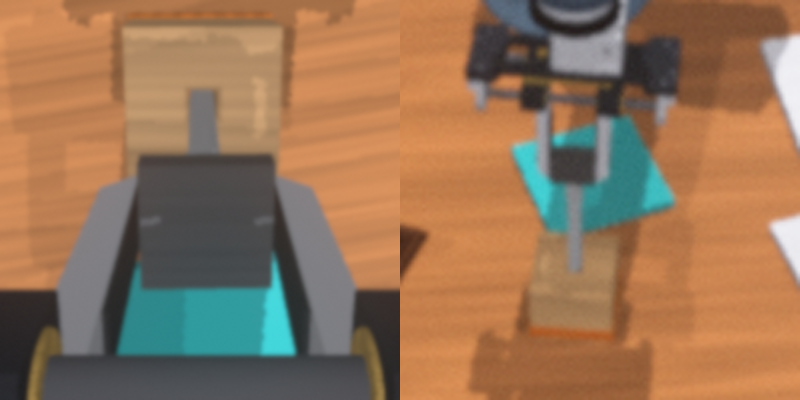

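Now it holds: width 0.425 (40 mm), 15 N. The fingertips really end about 22 mm behind the reported TCP, which I'll use from here on. Draw it out.

servo_tool --pt "0 0 -0.5 0 0 0 3" --pt "0 0 -1.5 0 0 0 3" --pt "0 0 -3 0 0 0 3" --pt "0 0 -4.5 0 0 0 3" --pt "0 0 -6 0 0 0 3" --pt "0 0 -7.5 0 0 0 3" --pt "0 0 -9 0 0 0 3" --pt "0 0 -11 0 0 0 3" --pt "0 0 -13 0 0 0 3" --pt "0 0 -15 0 0 0 3" --pt "0 0 -16 0 0 0 3" --pt "0 0 -16 0 0 0 3" --pt "0 0 -16 0 0 0 3" --force 20

```text
time: 10.45
tool_pos: [0.5115, -0.0094, 0.3266]
ee_rot: [0.017, 0.996, -0.083, 0.016]
ft_force: [-0.4, 0.4, -3.8]
gripper_width: 0.426
gripper_force: 20.0
```

```bash
python3 - <<'E'
from h import *
P=pose();s=P[2];print(s['time'],P[1],s['ft_force'],s['gripper_width'],s['gripper_force'],s['wrist_torque'])
b=arm.capture('scene');t=arm.capture('top');w=arm.capture('wrist')
for c in('scene','wrist','top'):
  for n in('spike','spike_tip','spike_done'):print(c,n,[(np.round(d['location'],1),round(d['confidence'],2)) for d in arm.boxes_of(n,c)])
for L in(.03,.23):  # foot top assumed at tool z=-0.043
  pass
for z in(-.043,.157):print(proj(P[0]@[0,0,z]+P[1],'scene'),proj(P[0]@[0,0,z]+P[1],'wrist',P))
# path above pad: foot x far (0.55), lay with tip toward +x? 
print(rel([.40,-.284,P[1][2]],0.0))
E
```

```text
10.45 [ 0.51149537 -0.00943762  0.32655491] [-0.35416481  0.43393421 -3.81518611] 0.42619924270051895 19.998098015785217 [0.17244351 0.11165882 0.05538469]
scene spike [(array([271.8, 157. ]), 0.92)]
scene spike_tip [(array([273.9, 154.6]), 0.57)]
scene spike_done [(array([117.4, 201.6]), 0.51)]
wrist spike [(array([272.9, 255.3]), 0.89)]
wrist spike_tip [(array([274. , 252.5]), 0.91), (array([273.3, 169.1]), 0.16)]
wrist spike_done [(array([553.6, 199.2]), 0.42)]
top spike [(array([342.1, 152.3]), 0.67)]
top spike_tip []
top spike_done [(array([417.9, 235.2]), 0.5)]
[[274.34635835 146.1156709 ]] [[273.18383886 263.49890331]]
[[273.79225166 199.46174774]] [[272.81098998 187.96371943]]
(array([-6.53, 28.9 ,  0.76]), array([ 0.035, -0.033, -0.165]))
```

```bash
python3 - <<'E'
from h import *
t=[0,-.5236,0]
print(rel([.4855,-.284,.30],0.,t));print(rel([.4855,-.284,.215],0.,t))
E
```

```text
(array([ 1.81, 27.41,  3.67]), array([ 0.077,  0.489, -0.152]))
(array([ 1.5 , 27.14, 12.16]), array([ 0.077,  0.489, -0.152]))
```

servo_tool --pt "0 2 0 0.01 0.05 -0.015 3" --pt "0 5 0 0.02 0.12 -0.04 3" --pt "0.3 8 0 0.03 0.2 -0.06 3" --pt "0.6 11 0 0.04 0.28 -0.09 3" --pt "0.9 14 0.5 0.05 0.36 -0.11 3" --pt "1.2 17 1.2 0.065 0.43 -0.13 3" --pt "1.5 20 2 0.077 0.489 -0.152 3" --pt "1.7 23 2.8 0.077 0.489 -0.152 3" --pt "1.8 25.5 3.4 0.077 0.489 -0.152 3" --pt "1.8 27.3 3.7 0.077 0.489 -0.152 3" --pt "1.7 27.3 6 0.077 0.489 -0.152 3" --pt "1.6 27.2 8.5 0.077 0.489 -0.152 3" --pt "1.5 27.1 10.5 0.077 0.489 -0.152 3" --pt "1.5 27.1 12.2 0.077 0.489 -0.152 3" --pt "1.5 27.1 12.2 0.077 0.489 -0.152 3" --pt "1.5 27.1 12.2 0.077 0.489 -0.152 3"

```text
time: 12.65
tool_pos: [0.4856, -0.2837, 0.2149]
ee_rot: [0.0, 0.966, 0.0, 0.259]
ft_force: [-0.3, -0.5, -3.5]
gripper_width: 0.42
gripper_force: 20.0
```

```bash
python3 - <<'E'
from h import *
P=pose();s=P[2];print(s['time'],P[1],P[0][:,2],P[0][:,0],s['ft_force'],s['gripper_width'],s['joints'])
arm.capture('scene');arm.capture('wrist')
for c in('scene','wrist'):
  for n in('spike','spike_tip'):
   for d in arm.regions_of(n,c)[:1]:
    ys,xs=np.nonzero(d['mask']);print(c,n,np.round(d['location']),round(d['confidence'],2),xs.min(),xs.max(),ys.min(),ys.max(), 'low',xs[ys>ys.max()-3].mean(),'top',xs[ys<ys.min()+3].mean())
for z in(-.043,.157):print(proj(P[0]@[0,0,z]+P[1],'scene'),proj(P[0]@[0,0,z]+P[1],'wrist',P),P[0]@[0,0,z]+P[1])
E
```

```text
12.65 [ 0.48555663 -0.28373251  0.21490432] [ 4.99656801e-01 -3.03067634e-04 -8.66223406e-01] [8.66223458e-01 2.27838478e-04 4.99656752e-01] [-0.27849649 -0.48891383 -3.47515107] 0.4201238788971264 [-0.96860777 -0.28214703  2.08434081  0.48652026  1.07652912  0.42480837]
scene spike [180. 200.] 0.61 173 189 171 236 low 188.0 top 180.14814814814815
scene spike_tip [182. 195.] 0.93 172 189 171 235 low 188.0 top 180.06451612903226
wrist spike [272. 256.] 0.65 238 308 192 294 low 269.03614457831327 top 269.3529411764706
wrist spike_tip [273. 257.] 0.68 237 307 193 295 low 270.9541984732824 top 269.5
[[179.37693202 172.58073997]] [[273.15422336 262.20858956]] [ 0.46407139 -0.28371947  0.25215192]
[[187.03274035 236.81091238]] [[272.86578842 187.30697055]] [ 0.56400275 -0.28378009  0.07890724]
```

The spike is held with its tip where predicted: scene (188,236), predicted (187,237). Lower until the tip is about on the pad.

servo_tool --pt "-0.8 0 1.4 0 0 0 3" --pt "-1.6 0 2.8 0 0 0 3" --pt "-2.4 0 4.1 0 0 0 3" --pt "-3 0 5.2 0 0 0 3" --pt "-3.4 0 5.9 0 0 0 3" --pt "-3.6 0 6.2 0 0 0 3" --pt "-3.6 0 6.2 0 0 0 3"

```text
time: 13.65
tool_pos: [0.4865, -0.2852, 0.1452]
ee_rot: [0.001, 0.966, 0.0, 0.26]
ft_force: [-4.4, 1.5, 5.5]
gripper_width: 0.424
gripper_force: 20.0
```

```bash
python3 - <<'E'
from h import *
P=pose();s=P[2];print(s['time'],P[1],s['ft_force'])
Z=.038;tip=P[0]@[0,0,.157]+P[1];print('tip',tip)
for ph,tl in((60,30),(55,28),(50,25),(45,23),(40,20),(35,17),(30,14),(25,11),(20,8),(15,5),(11,3),(8,1),(5,0)):
  a,b=np.radians(ph),np.radians(tl);r=.195+.004*(60-ph)/55
  F=np.array([tip[0]-r*np.cos(a),tip[1],max(.006+.195*np.sin(a),.0245)])
  T=F+Z*np.array([np.sin(b),0,-np.cos(b)]);v,w=rel(T,0.,[0,-b,0]);print(ph,v,w[1])
E
```

```text
13.65 [ 0.48652581 -0.28517169  0.1452351 ] [-4.42688775  1.49135239  5.52062863]
tip [ 0.56542525 -0.28556073  0.00950107]
60 [-0.13  0.04  0.3 ] -0.003
55 [-1.98  0.04  0.36] -0.038
50 [-3.89  0.03  0.55] -0.09
45 [-5.71  0.03  0.88] -0.125
40 [-7.56  0.03  1.34] -0.177
35 [-9.36  0.02  1.93] -0.23
30 [-11.1    0.02   2.64] -0.282
25 [-12.76   0.02   3.47] -0.335
20 [-1.434e+01  1.000e-02  4.410e+00] -0.387
15 [-1.581e+01  1.000e-02  5.450e+00] -0.439
11 [-1.689e+01  1.000e-02  6.370e+00] -0.474
8 [-17.68   0.     7.08] -0.509
5 [-18.3    0.     7.73] -0.527
```

The tip is touching the pad. I ease the grip and swing the foot down about the tip, bringing the tool back upright as it goes.

servo_tool --pt "0.1 0 -0.2 0 0 0 3" --pt "0.1 0 -0.2 0 0 0 3" --pt "-0.8 0 -0.15 0 -0.02 0 3" --pt "-1.7 0 -0.1 0 -0.038 0 3" --pt "-2.7 0 0 0 -0.065 0 3" --pt "-3.6 0 0.12 0 -0.09 0 3" --pt "-4.5 0 0.3 0 -0.11 0 3" --pt "-5.4 0 0.45 0 -0.125 0 3" --pt "-6.4 0 0.7 0 -0.15 0 3" --pt "-7.3 0 0.95 0 -0.177 0 3" --pt "-8.2 0 1.2 0 -0.2 0 3" --pt "-9.1 0 1.5 0 -0.23 0 3" --pt "-10 0 1.85 0 -0.255 0 3" --pt "-10.85 0 2.2 0 -0.282 0 3" --pt "-11.7 0 2.6 0 -0.31 0 3" --pt "-12.5 0 3.05 0 -0.335 0 3" --pt "-13.3 0 3.5 0 -0.36 0 3" --pt "-14.1 0 4 0 -0.387 0 3" --pt "-14.1 0 4 0 -0.387 0 3" --force 7

```text
time: 15.55
tool_pos: [0.3829, -0.283, 0.0364]
ee_rot: [-0.001, 0.998, -0.0, 0.067]
ft_force: [-1.7, -0.7, -2.8]
gripper_width: 0.426
gripper_force: 7.0
```

```bash
python3 - <<'E'
from h import *
P=pose();s=P[2];print(s['time'],P[1],P[0][:,2],s['ft_force'],s['gripper_width'],s['gripper_force'])
arm.capture('scene');arm.capture('wrist')
for c in('scene','wrist'):
   for d in arm.regions_of('spike',c)[:1]:
    ys,xs=np.nonzero(d['mask']);print(c,np.round(d['location']),round(d['confidence'],2),xs.min(),xs.max(),ys.min(),ys.max(), 'low',xs[ys>ys.max()-3].mean(),'top',xs[ys<ys.min()+3].mean())
F=P[0]@[0,0,-.034]+P[1];print('F',F,np.degrees(np.arcsin((F[2]-.006)/.195)))
for x in(.55,.56,.57,.58):X=[x,-.284,.0075];print(x,proj(X,'scene'),proj(X,'wrist',P))
b=0
for fz in(.045,.032,.027,.0245):
  T=np.array([.3705,-.284,fz-.034]);print(fz,rel(T,0.))
E
```

```text
15.55 [ 0.38289184 -0.2830292   0.03643459] [ 0.13416946  0.00132336 -0.99095752] [-1.74473083 -0.70982622 -2.77223611] 0.4257663075805568 6.993866488337517
scene [190. 216.] 0.63 185 197 190 250 low 192.5 top 190.83870967741936
F [ 0.37833008 -0.2830742   0.07012714] 19.199423549825912
0.55 [[191.22051736 247.24202725]] [[274.48064366   3.49031209]]
0.56 [[191.00815124 249.78707718]] [[274.50135887 -11.35370448]]
0.57 [[190.79434819 252.3560519 ]] [[274.52224947 -26.36930096]]
0.58 [[190.57910115 254.94923774]] [[274.54331413 -41.55746728]]
0.045 (array([-1.65,  0.03,  2.48]), array([ 0.   , -0.137, -0.   ]))
0.032 (array([-1.82,  0.03,  3.77]), array([ 0.   , -0.137, -0.   ]))
0.027 (array([-1.89,  0.03,  4.27]), array([ 0.   , -0.137, -0.   ]))
0.0245 (array([-1.93,  0.03,  4.52]), array([ 0.   , -0.137, -0.   ]))
```

Pivoting works: the tip is at about x=0.561 on the pad and the foot is 70 mm up. I go on down.

servo_tool --pt "-0.6 0 0.8 0 -0.04 0 3" --pt "-1.1 0 1.6 0 -0.08 0 3" --pt "-1.5 0 2.3 0 -0.12 0 3" --pt "-1.7 0 3 0 -0.137 0 3" --pt "-1.8 0 3.5 0 -0.137 0 3" --pt "-1.9 0 4 0 -0.137 0 3" --pt "-1.9 0 4.2 0 -0.137 0 3" --pt "-1.9 0 4.2 0 -0.137 0 3"

```text
time: 16.55
tool_pos: [0.3699, -0.2836, -0.0067]
ee_rot: [-0.0, 1.0, -0.0, -0.0]
ft_force: [-0.8, 0.9, -1.9]
gripper_width: 0.425
gripper_force: 7.0
```

```bash
python3 - <<'E'
from h import *
P=pose();s=P[2];print(s['time'],P[1],P[0][:,2],s['ft_force'],s['gripper_width'],s['gripper_force'])
arm.capture('scene')
for d in arm.regions_of('spike','scene')[:1]:
    m=d['mask'];ys,xs=np.nonzero(m);print(np.round(d['location']),round(d['confidence'],2),xs.min(),xs.max(),ys.min(),ys.max(), 'low',xs[ys>ys.max()-3].mean())
F=P[0]@[0,0,-.034]+P[1];print('F',F)
for x in(.55,.56,.57,.58):X=[x,-.284,.0075];print(x,proj(X,'scene'))
E
```

```text
16.55 [ 0.369937   -0.28355174 -0.00669778] [-5.67299634e-04  2.54574318e-04 -9.99999807e-01] [-0.76536677  0.91389437 -1.93807086] 0.42473398515780436 6.998911499977112
[191. 213.] 0.86 187 199 197 249 low 191.5
F [ 0.36995629 -0.2835604   0.02730222]
0.55 [[191.22051736 247.24202725]]
0.56 [[191.00815124 249.78707718]]
0.57 [[190.79434819 252.3560519 ]]
0.58 [[190.57910115 254.94923774]]
```

servo_tool --pt "0 0 0.1 0 0 0 3" --pt "0 0 0.2 0 0 0 3" --pt "0 0 0.25 0 0 0 3" --pt "0 0 0.25 0 0 0 3" --force 4

```text
time: 17.05
tool_pos: [0.3703, -0.2839, -0.0086]
ee_rot: [0.0, 1.0, -0.0, -0.0]
ft_force: [-3.1, 0.7, 2.0]
gripper_width: 0.428
gripper_force: 4.0
```

The foot is now resting on the pad. Let go, then rise to look.

servo_tool --pt "0 0 0 0 0 0 4.6" --pt "0 0 0 0 0 0 5" --pt "0 0 0 0 0 0 6" --pt "0 0 0 0 0 0 8" --pt "0 0 0 0 0 0 8" --pt "0 0 0 0 0 0 8" --pt "0 0 0 0 0 0 8" --pt "0 0 -1 0 0 0 8" --pt "0 0 -3 0 0 0 8" --pt "2 0 -7 0 0 0 8" --pt "5 0 -12 0 0 0 8" --pt "8 0 -17 0 0 0 8" --pt "9 0 -20 0 0 0 8" --pt "9 0 -20 0 0 0 8" --pt "9 0 -20 0 0 0 8"

```text
time: 18.55
tool_pos: [0.461, -0.284, 0.1927]
ee_rot: [0.001, 1.0, 0.0, 0.001]
ft_force: [-0.3, 0.5, -0.6]
gripper_width: 0.85
gripper_force: 0.0
```

```bash
python3 - <<'E'
from h import *
P=pose();s=P[2];print(s['time'],P[1],s['ft_force'],s['gripper_width'])
im=arm.capture('wrist');np.save('P.npy',np.c_[P[0],P[1]])
v=im.copy()
for d in arm.regions_of('spike','wrist')[:2]:
    m=d['mask'].astype(np.uint8);ys,xs=np.nonzero(m);print(round(d['confidence'],2),xs.min(),xs.max(),ys.min(),ys.max())
    for r in range(ys.min(),ys.max()+1,6):
        q=xs[ys==r]; 
        if len(q):print(r,q.min(),q.max(),np.round(onz([[q.mean(),r]],.014,'wrist',P)[0],4))
    cv2.drawContours(v,cv2.findContours(m,0,2)[0],-1,(0,255,0),1)
cv2.imwrite('pics/k.png',v)
E
```

```text
18.55 [ 0.46099176 -0.28399447  0.1926945 ] [-0.27397425  0.54372264 -0.55530325] 0.8500795588274412
0.82 257 287 102 262
102 268 271 [ 0.5607 -0.2804  0.014 ]
108 267 272 [ 0.5539 -0.2804  0.014 ]
114 266 273 [ 0.547  -0.2804  0.014 ]
120 266 274 [ 0.5401 -0.281   0.014 ]
126 266 274 [ 0.5331 -0.281   0.014 ]
132 266 274 [ 0.5261 -0.281   0.014 ]
138 266 274 [ 0.5189 -0.281   0.014 ]
144 266 274 [ 0.5117 -0.281   0.014 ]
150 266 275 [ 0.5044 -0.2816  0.014 ]
156 266 274 [ 0.4971 -0.281   0.014 ]
162 266 274 [ 0.4896 -0.2809  0.014 ]
168 266 275 [ 0.4821 -0.2816  0.014 ]
174 266 276 [ 0.4745 -0.2822  0.014 ]
180 266 275 [ 0.4668 -0.2816  0.014 ]
186 268 275 [ 0.459  -0.2828  0.014 ]
192 267 275 [ 0.4512 -0.2822  0.014 ]
198 267 274 [ 0.4432 -0.2815  0.014 ]
204 268 274 [ 0.4352 -0.2822  0.014 ]
210 268 274 [ 0.4271 -0.2822  0.014 ]
216 267 275 [ 0.4189 -0.2822  0.014 ]
222 266 276 [ 0.4105 -0.2822  0.014 ]
228 266 277 [ 0.4021 -0.2828  0.014 ]
234 266 278 [ 0.3936 -0.2835  0.014 ]
240 268 277 [ 0.385  -0.2842  0.014 ]
246 258 286 [ 0.3763 -0.2835  0.014 ]
252 257 287 [ 0.3675 -0.2835  0.014 ]
258 257 287 [ 0.3586 -0.2835  0.014 ]
```

The spike lies straight along x at y≈-0.282, with its foot at x≈0.365 and its tip at ≈0.562. I go to the stem at 150 mm from the foot (x≈0.514).

servo_tool --pt "1.5 -0.1 3 0 0 0 4" --pt "3 -0.1 6 0 0 0 4" --pt "4.3 -0.2 9 0 0 0 4" --pt "5.3 -0.2 12 0 0 0 4" --pt "5.3 -0.2 14.5 0 0 0 4" --pt "5.3 -0.2 17 0 0 0 4" --pt "5.3 -0.2 18.5 0 0 0 4" --pt "5.3 -0.2 19.5 0 0 0 4" --pt "5.3 -0.2 20.2 0 0 0 4" --pt "5.3 -0.2 20.5 0 0 0 4" --pt "5.3 -0.2 20.5 0 0 0 4"

```text
time: 19.75
tool_pos: [0.5134, -0.2819, -0.0137]
ee_rot: [0.0, 1.0, -0.0, -0.0]
ft_force: [-0.6, -0.6, -0.2]
gripper_width: 0.428
gripper_force: 0.0
```

```bash
python3 - <<'E'
from h import *
P=pose();s=P[2];print(s['time'],P[1],s['ft_force'],s['gripper_width'])
im=arm.capture('wrist');b=arm.capture('scene')
o=np.hstack([cv2.resize(im[130:350,170:370],None,fx=2,fy=2),cv2.resize(b[180:270,150:232],(400,440),interpolation=2)]);cv2.imwrite('pics/l.png',o)
E
```

```text
19.75 [ 0.51339151 -0.28194424 -0.0136772 ] [-0.5605882  -0.55815831 -0.20020068] 0.4284291279005775
```

View pics/l.png

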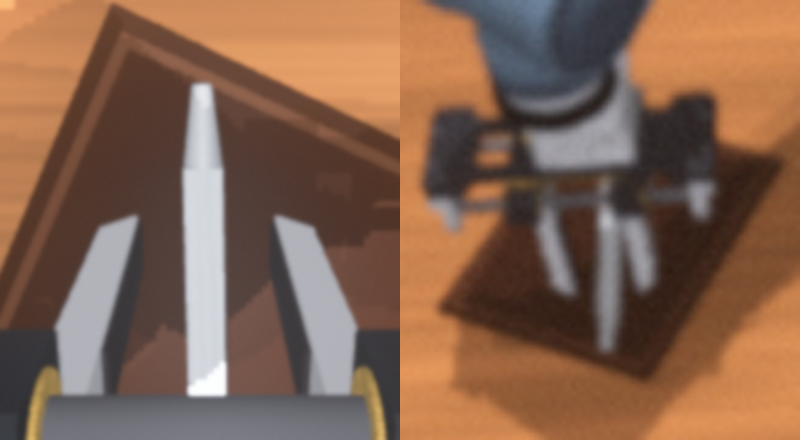

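The stem is centred between the fingers (crop x≈203, tips at 137 and 275), and the pads sit just behind the taper. I feel for the pad with the tips.

servo_tool --pt "0 0 0.1 0 0 0 4" --pt "0 0 0.2 0 0 0 4" --pt "0 0 0.2 0 0 0 4"

```text
time: 20.15
tool_pos: [0.5132, -0.2817, -0.0159]
ee_rot: [0.0, 1.0, -0.0, -0.0]
ft_force: [-0.3, 0.1, -0.5]
gripper_width: 0.426
gripper_force: 0.0
```

servo_tool --pt "0 0 0.1 0 0 0 4" --pt "0 0 0.2 0 0 0 4" --pt "0 0 0.2 0 0 0 4"

```text
time: 20.45
tool_pos: [0.513, -0.2816, -0.0182]
ee_rot: [-0.0, 1.0, -0.0, -0.0]
ft_force: [-0.2, 1.0, 0.6]
gripper_width: 0.424
gripper_force: 0.0
```

servo_tool --pt "0 0 -0.05 0 0 0 0.5" --pt "0 0 -0.05 0 0 0 0.5" --pt "0 0 -0.05 0 0 0 0.5" --pt "0 0 -0.05 0 0 0 0.5" --pt "0 0 -0.05 0 0 0 0.5" --pt "0 0 -0.05 0 0 0 0.5" --pt "0 0 -0.05 0 0 0 0.5" --pt "0 0 -0.05 0 0 0 0.5" --force 6

```text
time: 21.25
tool_pos: [0.5132, -0.2818, -0.0175]
ee_rot: [0.0, 1.0, 0.0, -0.0]
ft_force: [-0.1, 0.0, -0.3]
gripper_width: 0.129
gripper_force: 6.0
```

Gripped at 12 mm with 6 N. I lift the tip end in an arc about the foot so the spike swings foot-down.

servo_tool --pt "-0.1 0 -0.6 0 0 0 0.5" --pt "-0.2 0 -1.6 0 0 0 0.5" --pt "-0.5 0 -3 0 0 0 0.5" --pt "-0.9 0 -4.2 0 0 0 0.5" --pt "-1.4 0 -5.3 0 0 0 0.5" --pt "-1.9 0 -6.5 0 0 0 0.5" --pt "-2.7 0 -7.6 0 0 0 0.5" --pt "-3.5 0 -8.6 0 0 0 0.5" --pt "-4.3 0 -9.5 0 0 0 0.5" --pt "-5.2 0 -10.3 0 0 0 0.5" --pt "-6.2 0 -11.1 0 0 0 0.5" --pt "-7.2 0 -11.8 0 0 0 0.5" --pt "-8.3 0 -12.4 0 0 0 0.5" --pt "-9.4 0 -12.9 0 0 0 0.5" --pt "-10.5 0 -13.2 0 0 0 0.5" --pt "-11.5 0 -13.6 0 0 0 0.5" --pt "-12 0 -14.5 0 0 0 0.5" --pt "-12 0 -16 0 0 0 0.5" --pt "-12 0 -18 0 0 0 0.5" --pt "-12 0 -18 0 0 0 0.5"

```text
time: 23.25
tool_pos: [0.3935, -0.2824, 0.1641]
ee_rot: [0.001, 1.0, -0.0, 0.0]
ft_force: [0.5, -1.3, -3.4]
gripper_width: 0.129
gripper_force: 6.0
```

```bash
cat > st.py <<'E'
from h import *
P=pose();s=P[2];print(s['time'],P[1],s['ft_force'],s['gripper_width'],s['gripper_force'],s['wrist_torque'])
im={c:arm.capture(c) for c in('scene','wrist')}
for c in im:
  cv2.imwrite(f'pics/{c}_{s["time"]:.2f}.png',im[c])
  for d in arm.regions_of('spike',c)[:2]:
    ys,xs=np.nonzero(d['mask']);print(c,np.round(d['location']),round(d['confidence'],2),len(xs),xs.min(),xs.max(),ys.min(),ys.max())
    for r in np.linspace(ys.min(),ys.max(),13).astype(int):
      q=xs[ys==r];print(r,q.min() if len(q) else '',q.max() if len(q) else '',end=' | ')
    print()
G=P[0]@[0,0,-.03]+P[1]
for dz in(.05,0,-.14,-.15):print(dz,proj(G+[0,0,dz],'scene'),proj(G+[0,0,dz],'wrist',P))
E
python3 st.py
```

```text
23.25 [ 0.39350002 -0.28242295  0.16413914] [ 0.52658148 -1.27730365 -3.43295132] 0.12876173653542664 5.998934581875801 [ 0.00286044 -0.10087127 -0.00151921]
wrist [273. 207.] 0.6 2644 254 291 172 279
172 255 289 | 180 254 290 | 189 254 290 | 198 254 290 | 207 255 290 | 216 265 280 | 225 264 281 | 234 263 281 | 243 262 283 | 252 262 283 | 261 262 282 | 270 266 279 | 279 271 273 | 
0.05 [[182.43713191 158.34212776]] [[273.47245769 299.72362622]]
0 [[185.29526253 170.39743488]] [[273.01815492 254.14879227]]
-0.14 [[192.61275078 201.00960214]] [[272.45768264 197.91701471]]
-0.15 [[193.09983374 203.03469356]] [[272.43483566 195.62464911]]
```

The spike hangs foot-down; the wrist camera shows the foot at rows 172–212 and the tip at 279. I raise it, firm the grip for transport, and carry it smoothly to the plate.

servo_tool --pt "0 0 -0.7 0 0 0 0.5" --pt "0 0 -2 0 0 0 0.5" --pt "0 0 -3.7 0 0 0 0.5" --pt "0 -0.5 -5.4 0 0 0 0.5" --pt "0.2 -1.5 -7 0 0 0 0.5" --pt "0.4 -3 -8 0 0 0 0.5" --pt "0.7 -5 -8.5 0 0 0 0.5" --pt "1.1 -7.5 -8.5 0 0 0 0.5" --pt "1.6 -10.5 -8.5 0 0 0 0.5" --pt "2.2 -14 -8.5 0 0 0 0.5" --pt "2.8 -18 -8.5 0 0 0 0.5" --pt "3.4 -22 -8.5 0 0 0 0.5" --pt "4.1 -26 -8.5 0 0 0 0.5" --pt "4.7 -30 -8.5 0 0 0 0.5" --pt "5.3 -33.5 -8.5 0 0 0 0.5" --pt "5.8 -36.5 -8.5 0 0 0 0.5" --pt "6.2 -39 -8.5 0 0 0 0.5" --pt "6.5 -41 -8.5 0 0 0 0.5" --pt "6.7 -42.3 -8.5 0 0 0 0.5" --pt "6.8 -43 -8.5 0 0 0 0.5" --force 15

```text
time: 25.45
tool_pos: [0.4611, 0.1494, 0.2476]
ee_rot: [0.0, 1.0, 0.001, -0.0]
ft_force: [-0.7, -0.9, -3.6]
gripper_width: 0.126
gripper_force: 15.0
```

servo_tool --pt "0.1 -0.5 0 0 0 0 0.5" --pt "0.2 -1.5 0 0 0 0 0.5" --pt "0.4 -3 0 0 0 0 0.5" --pt "0.7 -5 0 0 0 0 0.5" --pt "1 -7.2 0 0 0 0 0.5" --pt "1.4 -9.2 0 0 0 0 0.5" --pt "1.7 -10.8 0 0 0 0 0.5" --pt "1.9 -11.9 0 0 0 0 0.5" --pt "2 -12.4 0 0 0 0 0.5" --pt "2 -12.6 0 0 0 0 0.5" --pt "2 -12.6 0 0 0 0 0.5" --pt "2 -12.6 0 0 0 0 0.5" --pt "2 -12.6 0 0 0 0 0.5"

```text
time: 26.75
tool_pos: [0.4814, 0.2739, 0.2475]
ee_rot: [0.0, 1.0, -0.0, -0.0]
ft_force: [0.4, 0.1, -3.7]
gripper_width: 0.122
gripper_force: 15.0
```

```bash
cat > fit.py <<'E'
from h import *
from scipy.optimize import least_squares
P=pose();s=P[2];print(s['time'],P[1],s['ft_force'],s['gripper_width'],s['gripper_force'],s['wrist_torque'])
im=arm.capture('wrist');ds=arm.regions_of('spike','wrist')
m=ds[0]['mask'];ys,xs=np.nonzero(m);w=np.array([(xs[ys==r].max()-xs[ys==r].min()+1) if (ys==r).any() else 0 for r in range(420)])
wide=np.nonzero(w>28)[0];print(ds[0]['confidence'],wide.min(),wide.max(),ys.max(),w[wide.min():ys.max():4])
def model(p):
    x,z,a=p;o=[]   # foot underside centre in world offset, lean about world y (tip toward +x positive)
    c=np.array([x,P[1][1],z]);u=np.array([np.sin(a),0,np.cos(a)]);e=np.array([np.cos(a),0,-np.sin(a)])
    q=proj([c+.02*e,c-.02*e+.01*u,c+.2*u],'wrist',P)[:,1]
    v=proj([c+.02*e+.01*u+[0,.02,0],c+.02*e+.01*u-[0,.02,0]],'wrist',P)[:,0]
    return np.r_[q[0]-wide.min(),q[1]-wide.max()-1,q[2]-ys.max(),(abs(v[0]-v[1])-np.median(w[wide]))*1.0]
r=least_squares(model,[P[1][0],P[1][2]-.11,0.]);print('x z lean_deg',r.x[:2],np.degrees(r.x[2]),r.fun)
E
python3 fit.py
python3 - <<'E'
from h import *
arm.capture('scene')
for t in('spike','level_plate'):
  for d in arm.regions_of(t,'scene')[:3]:
    ys,xs=np.nonzero(d['mask']);print(t,np.round(d['location']),round(d['confidence'],2),rect(d['mask'],.012,'scene'),ys.max(),xs[ys>ys.max()-3].mean())
E
```

```text
26.75 [0.48139312 0.27390051 0.24745396] [ 0.39132672  0.10635292 -3.70312162] 0.1218856713740476 14.999039769172668 [ 0.04866556  0.03214724 -0.04089342]
0.65 173 209 278 [35 38 38 38 38 38 37 38 38 33 16 18 18 18 19 19 20 22 23 23 23 22 21 17
 15 13 10]
x z lean_deg [0.48512415 0.1199804 ] 0.9942309156433076 [-0.34570325  0.34456841  0.00088166 -0.3395514 ]
spike [369. 186.] 0.85 [2.71900e-01 3.38000e-01 4.98000e-02 2.74800e-01 7.58068e+01] 201 368.0
level_plate [280. 193.] 0.87 [3.4520e-01 8.3000e-03 1.5070e-01 1.4660e-01 1.5129e+01] 212 273.8888888888889
level_plate [357. 170.] 0.75 [0.2332 0.2992 0.1966 0.1388 4.7889] 188 351.7
level_plate [366. 223.] 0.66 [ 0.4859  0.2758  0.1504  0.1473 13.7972] 242 354.8333333333333
```

The fit gives a lean of about 1°, with the foot's underside at z≈0.120, x≈0.485, y≈0.274, over the plate's middle. Lower it.

servo_tool --pt "0 0 1 0 0 0 0.5" --pt "0 0 2.5 0 0 0 0.5" --pt "0 0 4.2 0 0 0 0.5" --pt "0 0 6 0 0 0 0.5" --pt "0 0 7.5 0 0 0 0.5" --pt "0 0 8.8 0 0 0 0.5" --pt "0 0 9.6 0 0 0 0.5" --pt "0 0 10 0 0 0 0.5" --pt "0 0 10.2 0 0 0 0.5" --pt "0 0 10.2 0 0 0 0.5"

```text
time: 28.0
tool_pos: [0.4816, 0.2744, 0.1457]
ee_rot: [0.0, 1.0, -0.0, 0.0]
ft_force: [-0.4, -0.9, -4.1]
gripper_width: 0.128
gripper_force: 15.0
```

servo_tool --pt "0 0 0.1 0 0 0 0.5" --pt "0 0 0.2 0 0 0 0.5" --pt "0 0 0.3 0 0 0 0.5" --pt "0 0 0.3 0 0 0 0.5" --force 6

```text
time: 28.4
tool_pos: [0.4812, 0.2743, 0.1424]
ee_rot: [0.0, 1.0, -0.0, -0.0]
ft_force: [-0.7, 0.3, -3.5]
gripper_width: 0.126
gripper_force: 6.0
```

servo_tool --pt "0 0 0.1 0 0 0 0.5" --pt "0 0 0.2 0 0 0 0.5" --pt "0 0 0.3 0 0 0 0.5" --pt "0 0 0.3 0 0 0 0.5" --force 5

```text
time: 28.8
tool_pos: [0.4811, 0.2743, 0.1391]
ee_rot: [0.0, 1.0, -0.0, -0.0]
ft_force: [0.2, -0.4, -3.7]
gripper_width: 0.126
gripper_force: 5.0
```

servo_tool --pt "0 0 0.1 0 0 0 0.5" --pt "0 0 0.2 0 0 0 0.5" --pt "0 0 0.2 0 0 0 0.5"

```text
time: 29.1
tool_pos: [0.4811, 0.2743, 0.1372]
ee_rot: [0.0, 1.0, -0.0, -0.0]
ft_force: [0.5, 0.2, -3.0]
gripper_width: 0.126
gripper_force: 5.0
```

servo_tool --pt "0 0 0.1 0 0 0 0.5" --pt "0 0 0.2 0 0 0 0.5" --pt "0 0 0.2 0 0 0 0.5"

```text
time: 29.4
tool_pos: [0.4811, 0.2743, 0.1352]
ee_rot: [0.0, 1.0, -0.0, -0.0]
ft_force: [0.2, 0.2, -3.6]
gripper_width: 0.127
gripper_force: 5.0
```

servo_tool --pt "0 0 0.1 0 0 0 0.5" --pt "0 0 0.2 0 0 0 0.5" --pt "0 0 0.3 0 0 0 0.5" --pt "0 0 0.3 0 0 0 0.5"

```text
time: 29.8
tool_pos: [0.4817, 0.2744, 0.133]
ee_rot: [-0.0, 1.0, -0.0, 0.0]
ft_force: [-0.3, 0.2, -0.1]
gripper_width: 0.128
gripper_force: 5.0
```

Contact: the plate now carries the weight. I press slightly with a light grip so the foot seats flat, then check the lean.

servo_tool --pt "0 0 0.1 0 0 0 0.5" --pt "0 0 0.15 0 0 0 0.5" --pt "0 0 0.15 0 0 0 0.5" --pt "0 0 0.15 0 0 0 0.5" --force 4

```text
time: 30.2
tool_pos: [0.4826, 0.2746, 0.1327]
ee_rot: [-0.0, 1.0, -0.0, 0.001]
ft_force: [-0.4, -1.6, 5.0]
gripper_width: 0.13
gripper_force: 4.0
```

```bash
python3 fit.py
```

```text
30.2 [0.48262272 0.27463262 0.13271535] [-0.43891843 -1.56751582  5.00619405] 0.13030639723433618 4.004672393202782 [-0.09694042  0.15917952  0.01822176]
0.69 175 210 279 [37 37 37 37 37 36 36 36 36 28 17 18 18 20 20 20 22 22 21 22 22 22 20 15
 13 12]
x z lean_deg [ 0.48234401 -0.00627657] 0.07714747645940226 [-0.18358989  0.18255924  0.00081288 -0.18194962]
```

The lean is now about 0.1°. I relieve the preload, open, and hold.

servo_tool --pt "0 0 -0.1 0 0 0 0.5" --pt "0 0 -0.12 0 0 0 0.5" --pt "0 0 -0.12 0 0 0 0.5" --pt "0 0 -0.12 0 0 0 1.5" --pt "0 0 -0.12 0 0 0 2" --pt "0 0 -0.12 0 0 0 3" --pt "0 0 -0.12 0 0 0 5" --pt "0 0 -0.12 0 0 0 6" --pt "0 0 -0.12 0 0 0 6" --pt "0 0 -0.12 0 0 0 6" --pt "0 0 -0.12 0 0 0 6" --pt "0 0 -0.12 0 0 0 6" --pt "0 0 -0.12 0 0 0 6"

```text
time: 31.6
tool_pos: [0.4813, 0.2743, 0.1321]
ee_rot: [0.0, 1.0, -0.0, -0.0]
ft_force: [0.4, 0.1, -0.0]
gripper_width: 0.639
gripper_force: 0.0
```

```bash
python3 fit.py
```

```text
31.6 [0.48131064 0.27432441 0.13208736] [ 0.43414785  0.08154137 -0.04752068] 0.6393740826659294 0.0 [0.0274644  0.02164915 0.00442494]
0.9 173 210 289 [32 37 38 38 38 38 38 38 38 36 16 15 16 17 17 19 20 20 21 22 22 22 22 22
 21 16 14 12 10]
x z lean_deg [0.48518473 0.0072585 ] -0.3039879975652927 [ 4.59489505e-03 -4.56491607e-03 -2.40035052e-05  4.56958063e-03]
```

Standing free (lean within the noise). I rise straight up slowly and let more than 2 s pass.

servo_tool --pt "0 0 -1 0 0 0 6" --pt "0 0 -2.5 0 0 0 6" --pt "0 0 -4.5 0 0 0 6" --pt "0 0 -6.5 0 0 0 6" --pt "0 0 -8.5 0 0 0 6" --pt "0 0 -10.5 0 0 0 6" --pt "0 0 -12.5 0 0 0 6" --pt "0 0 -14 0 0 0 6" --pt "0 0 -15 0 0 0 6" --pt "0 0 -15 0 0 0 6" --pt "0 0 -15 0 0 0 6" --pt "0 0 -15 0 0 0 6" --pt "0 0 -15 0 0 0 6" --pt "0 0 -15 0 0 0 6" --pt "0 0 -15 0 0 0 6" --pt "0 0 -15 0 0 0 6" --pt "0 0 -15 0 0 0 6" --pt "0 0 -15 0 0 0 6" --pt "0 0 -15 0 0 0 6" --pt "0 0 -15 0 0 0 6"

```text
time: 33.7
tool_pos: [0.4814, 0.2743, 0.2821]
ee_rot: [0.0, 1.0, -0.0, -0.0]
ft_force: [-0.4, 0.6, -0.4]
gripper_width: 0.637
gripper_force: 0.0
```

servo_tool --pt "0 0 0 0 0 0 6" --pt "0 0 0 0 0 0 6" --pt "0 0 0 0 0 0 6" --pt "0 0 0 0 0 0 6" --pt "0 0 0 0 0 0 6" --pt "0 0 0 0 0 0 6" --pt "0 0 0 0 0 0 6" --pt "0 0 0 0 0 0 6" --pt "0 0 0 0 0 0 6" --pt "0 0 0 0 0 0 6" --pt "0 0 0 0 0 0 6" --pt "0 0 0 0 0 0 6"

```text
time: 34.9
tool_pos: [0.4814, 0.2744, 0.2821]
ee_rot: [0.0, 1.0, -0.0, -0.0]
ft_force: [0.2, 0.6, -0.4]
gripper_width: 0.638
gripper_force: 0.0
```

```bash
python3 fit.py; python3 - <<'E'
from h import *
arm.capture('scene')
for d in arm.regions_of('spike','scene')[:2]:
    ys,xs=np.nonzero(d['mask']);print(np.round(d['location']),round(d['confidence'],2),ys.min(),ys.max(),xs[ys<ys.min()+4].mean(),xs[ys>ys.max()-6].mean())
print(proj([[.485,.274,.212],[.485,.274,.012]],'scene'))
for d in arm.regions_of('level_plate','wrist')[:2]:print(round(d['confidence'],2),np.round(d['location']),rect(d['mask'],.012,'wrist',pose()))
E
```

```text
34.9 [0.48137231 0.2743567  0.28208957] [ 0.16396569  0.58578306 -0.39515135] 0.6383687628695813 0.0 [ 0.04832009 -0.01675718 -0.03413623]
[363. 210.] 0.56 182 224 369.5 363.6515151515151
[[370.27025403 176.19001151]
 [362.28050886 219.79688083]]
0.8 [257. 296.] [0.265  0.3136 0.1317 0.1635 0.0277]
0.76 [257. 167.] [ 0.4798  0.2777  0.142   0.14   14.6069]Traceback (most recent call last):
  File "fit.py", line 6, in <module>
    wide=np.nonzero(w>28)[0];print(ds[0]['confidence'],wide.min(),wide.max(),ys.max(),w[wide.min():ys.max():4])
                                                       ~~~~~~~~^^
    return umr_minimum(a, axis, None, out, keepdims, initial, where)
ValueError: zero-size array to reduction operation minimum which has no identity
```

The scene view has the spike standing upright where predicted, with its tip near (369.5,182) and foot near (364,222). It has stood alone for about 3 s, within 6 mm of the plate's middle.

```bash
python3 -c "
from workcell import arm
print(arm.close_job())"
```

```text
the job is handed in; nothing more can be done
None
```

The spike was drawn from the block, laid on its side on the pad and let go, then taken up again and stood on its foot about 6 mm from the levelling plate's middle. It stood alone there for about 3 s before I handed the job in; no verdict came back.

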